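Set the light level for the glass sample wall

TASK

Raise the light on the glass sample wall by exactly four clicks: press the black bar knob on the control box down past its loose play and part-way into its spring to unlock it, keep it gently pressed (never hard down, which resets the box) while you turn it four clicks clockwise (do not force it while it is locked), and let it spring up locked there. Then press the white store button on its own block right down and let go, leaving the glass samples and the loupe where they are.

Things in the scene. Friction and masses are not known exactly. Their poses are not given: they have to be found in the camera images.
- box: The fixed control box: 130 (its x) x 150 (its y) x 50 mm high, grey with an aluminium top plate. Origin: centre of its underside, on the table; z up. Black scale marks on the plate, one per click (20 degrees), run on a circle from the box's -x direction clockwise (seen from above) over its +y to its +x.
- knob_axis (a point): Point on the plate, 50 mm over the table, where the knob's vertical axis passes; axes as the box's. Knob at rest: black bar 48 long x 13 wide x 20 mm high on a round skirt 54 mm across; bar's top 57, skirt's top (bar's foot) 37 mm above the plate. Pressed with 1 to 2 N it first sinks loosely with its bushing by 1 to 17 mm (differs each time, not reported); only then does its spring begin.
- dial (a joint): Angle of the knob (rad), growing clockwise seen from above; a click is 0.349 (20 degrees). It starts at click 0 (reads 0), bar along the box's x axis, white pointer end to its -x; four clicks read 1.396. Clicks 0 to 10, a stop beyond each end. A spring ball pulls it into each click; leaving one takes about 0.14 N m. Locked unless pressed (1 degree of play); forcing it then is a failure.
- push (a joint): How far the knob is pressed into its spring, past the loose play (m): 0 locked, 0.011 hard down. The spring starts at about 3 N and takes 1 N more per mm. It turns freely from 0.004 (about 7 N) on; beyond 0.008 (about 11 N) the box resets, a failure. Aim for about 9 N. Let go on a click it springs up and locks. Single readings are as coarse as poses.
- store_top (a point): Centre of the top of the store button, a white round push button 28 mm across, on a dark ring 44 mm across on a grey block 70 x 70 x 40 mm that stands to the box's -y side; top 62 mm above the table. z up.
- store (a joint): Travel of the store button (m), 0 up, 0.006 fully down; starts to move at 1.5 N, fully down at 5 N, springs back.
- ribbed_tile: Bystander: loose amber ribbed glass sample, 100 x 60 x 12 mm, lying flat; origin at the centre of its underside.
- loupe: Bystander: loose black loupe, standing, 42 mm across, 44 mm high; origin at the centre of its underside.
- glass_block: Bystander: loose clear glass block, 50 x 50 x 30 mm; origin at the centre of its underside.
Things that resemble listed ones, but are neither listed nor needed, are in the scene too. What is shaped like the part that bears store_top but blue or pink is not meant.

How it is judged (in metres and radians):
On the way, in this order (a step that is already met when the one before it is completed fails the run):
1. the knob stands four clicks clockwise from its start (within 7 degrees), sprung up and locked (within 1.5 mm), for 0.3 s (value of joint dial between 1.275 and 1.517 rad and value of joint push below 0.0015 m), for 0.3 s.
2. the store button is pressed down (at least 4.5 of its 6 mm) with the knob so set (value of joint store above 0.0045 m and value of joint dial between 1.275 and 1.517 rad), for 0.05 s.
At the end, for the whole second after the job is handed in: The knob is at the fourth click (80 degrees, within 7), sprung up to within 1.5 mm and so locked; the store button has been pressed after that and is up again (within 1.5 mm) (all of step 1 and value of joint store below 0.0015 m); the robot touches nothing.
It fails at once if the knob is pressed more than 8 mm into its spring (more than about 11 N): the box resets (value of joint push above 0.008 m).
It fails at once if the knob is forced round while it is locked: it is between two clicks (over 0.06 rad from both) while pressed less than 2 mm into its spring (value of joint push below 0.002 m and (value of joint dial between 0.06 and 0.289 rad or value of joint dial between 0.409 and 0.638 rad or value of joint dial between 0.758 and 0.987 rad or value of joint dial between 1.107 and 1.336 rad or value of joint dial between 1.456 and 1.685 rad or value of joint dial between 1.805 and 2.034 rad or value of joint dial between 2.154 and 2.383 rad or value of joint dial between 2.503 and 2.733 rad or value of joint dial between 2.853 and 3.082 rad or value of joint dial between 3.202 and 3.431 rad)).
It fails at once if a bystander is moved by more than 15 mm (distance of any of ribbed_tile, loupe, glass_block from where it was at the start of the episode above 0.015 m).
It also fails if it takes over 48 s, if anything falls off the work surface, if the arm or the gripper's body presses on something with over 40 N, if the wrist force passes 120 N, or if a joint passes its speed limit or range.

ROBOT

A 6-joint arm with a two-finger parallel gripper is mounted at the origin on the work surface. World frame = base frame: x ahead of the robot, y to its left, z up, the work surface at z = 0. Lengths are in m, angles in degrees, forces in N, time in s.
With the tool pointing down it reaches from about 0.25 to 0.8 m from the base axis. Payload 3.9 kg.
Tool frame: the origin (TCP) lies midway between the tips of the shut fingers; the grasp point (between the pads) lies 19 mm behind it (ctrl.grasp_offset is the distance from the TCP to the grasp point, in m); z points along the fingers, y is the line along which they close (so a half turn about z gives the same grasp; the last joint's range is limited). The gripper opens to 85 mm and grips with 20 to 120 N. Pads are 22 mm wide; open, the fingers measure 114 mm over their backs; the gripper's body (76 mm by 85 mm) begins 54 mm behind the grasp point. The pads swing forward as they close: fully open they stand 13 mm farther back than shut.
Start: joints at [76.203, 14.897, -7.913, 67.191, 0, 90], TCP at [0.125, 0.51, 0.231] pointing down, gripper open.
Joint ranges: [-159.42, 159.42], [-47.68, 98.78], [-73.54, 78.23], [-108.79, 121.32], [-90, 84.71], [-180, 180]. Speed limits (degrees/s): [147.25, 147.25, 180, 180, 180, 180].

INTERFACE

Orientations are given as a 3x3 rotation matrix whose columns are the frame's x, y, z axes.
In Python, from bench import ctrl, viewer, find_in, cut_out gives the robot as it stands.
- The arm moves only by the shell command python3 -m crank 'ROWS' [FORCE]. ROWS is JSON, a list of rows, each a list of 3 entries, a list of its own where there are three numbers: the shift along the world's x, y, z in m, then the turn about the world's z in rad, then the finger opening in m, from 0 to 0.0854. In form: [[[x, y, z], spin, claw], ...]. A call has 1 to 8 rows; each row shifts and turns the commanded pose from where the row before left it; what a row does not reach is not made up. A row lasts 1/12 s, in which the tool goes at most 41.7 mm and 7.16 degrees, less where a joint would pass 70% of its speed; a pose out of reach is approached as far as the arm can. A call is refused whole if a number of a shift passes 0.0417 or a number of a turn 0.125, either way. A call with a gripper value outside its range is refused whole. The fingers move at their own pace and stop on an object; FORCE is the grip in N (left out, the last holds). Time passes only in rows, so rows that do not move let the fingers close. It gives the time, the measured TCP pose, the force, the opening and the grip force at its end, in the units of the state.
- ctrl.read_state(): the state, without advancing time (a new reading comes with each control period).
- viewer.capture(name): name is "side" or "top" or "wrist"; returns the picture (420x560x3 uint8, red, green, blue); there is no depth.
- viewer.camera_model(name): a dict with "mtx" (3x3 intrinsics, pixels), "R" (3x3) and "t" (3): a world point X has camera coordinates R X + t; the wrist camera has in their place "mount" (4x4, takes a point from camera to tool coordinates, whose origin is the TCP and whose axes are the flange's). Camera axes: x right, y down, z forward; pixel columns grow to the right and rows downward; lengths in m; the calibration is good to about 2 mm. A picture is of the moment at which its call begins: read the wrist's pose just before it. camera_model takes no time and is no camera call.
- ctrl.job_done(): hands the job in; it is judged then, once.
Trained networks look in the newest picture that a camera, given by its name, has taken for a name from the list of things; names that differ only in an ending like _2 or _b are one class to them, and where a whole thing is asked for, a point or a joint stands for the part that bears it (a point fixed in the world has none). Each returns a list of dicts, best first, with "confidence" (0 to 1); they miss things now and then, are a little off and sometimes report something else, mostly with a low value. They report only what shows in the picture. A call takes as long as a camera call. They do not tell look-alikes from the thing itself.
- find_in(camera, name): "extent" ([left, top, width, height] in pixels, round what is visible of it).
- cut_out(camera, name): "mask" (420x560 bool, what is visible of it) and "extent" ([left, top, width, height] in pixels, round what is visible of it).
The state is a dict: "clock": time; "joints": joint angles; "joint_velocities": joint speeds; "effort": joint torques, N m; "eef_pos": TCP position; "ee_rot": TCP orientation; "wrist_force": force on the tool from outside, world axes, zero at the start; "wrist_torque": the same for the moment, N m; "width": opening from 0.0 (shut) to 1.0 (fully open); "gripper_force": force on a finger pad.
Only numpy, scipy, OpenCV 4.12 (cv2) and the standard library are available. Lean on these libraries where they do the work, as an engineer would, in place of code of your own. Each camera call takes 0.05 s, during which the arm holds its last target. There are 200 camera calls.

## Working session

There is one attempt and no reset: what is moved stays moved. The work goes in short steps, Python scripts to look and compute and a shell command to move; the robot and the scene stay as the last step left them, time stands still between calls to the robot, and variables do not carry over. Pictures are saved under pics/ and viewed, at most 10 in all, crops included, and the job is handed in when it is done.

```bash
ls; mkdir -p pics; python3 - <<'E'
from bench import ctrl, viewer, find_in, cut_out
import cv2, numpy as np
s=ctrl.read_state();print({k:np.round(v,3).tolist() for k,v in s.items()})
for c in ("top","side"):
    im=viewer.capture(c); cv2.imwrite(f"pics/{c}0.png",im[...,::-1])
    m=viewer.camera_model(c);print(c,{k:np.round(v,4).tolist() for k,v in m.items()})
    for n in ("box","dial","store_top","ribbed_tile","loupe","glass_block"):
        print(n,[(np.round(d["extent"],1).tolist(),round(d["confidence"],2)) for d in find_in(c,n)])
E
```

```text
pics
{'clock': 0.0, 'joints': [76.204, 14.936, -7.99, 67.19, -0.001, 90.001], 'joint_velocities': [-0.012, 0.031, -0.03, -0.092, 0.08, -0.012], 'effort': [-0.0, -40.568, 25.392, 0.019, 0.0, -0.0], 'eef_pos': [0.125, 0.509, 0.23], 'ee_rot': [[-0.971, 0.238, -0.0], [0.238, 0.971, -0.002], [-0.0, -0.002, -1.0]], 'wrist_force': [0.23, 1.053, 0.316], 'wrist_torque': [0.004, 0.028, -0.023], 'gripper_force': 0.0, 'width': 1.0}
top {'mtx': [[456.5288, 0.0, 280.7722], [0.0, 456.5288, 209.0417], [0.0, 0.0, 1.0]], 'R': [[-0.0124, -0.9998, 0.0129], [-0.995, 0.011, -0.099], [0.0989, -0.014, -0.995]], 't': [0.0016, 0.5574, 0.8585]}
box [([251.6, 175.9, 87.4, 79.3], 0.98)]
dial [([286.0, 199.8, 29.2, 29.2], 0.64)]
store_top [([368.4, 226.8, 19.0, 12.9], 0.48), ([366.8, 297.7, 11.5, 12.8], 0.48), ([433.3, 217.9, 19.4, 16.5], 0.47), ([283.8, 148.2, 22.5, 23.8], 0.46)]
ribbed_tile [([203.6, 167.4, 32.0, 54.7], 0.7)]
loupe [([284.9, 146.9, 18.4, 22.9], 0.62), ([368.3, 227.5, 15.7, 12.3], 0.23)]
glass_block [([348.2, 147.2, 28.6, 26.9], 0.93)]
side {'mtx': [[399.6754, 0.0, 284.6582], [0.0, 399.6754, 211.6537], [0.0, 0.0, 1.0]], 'R': [[-0.8992, -0.4375, -0.0099], [-0.2827, 0.5981, -0.7499], [0.334, -0.6715, -0.6615]], 't': [0.5078, 0.1832, 0.7489]}
box [([258.3, 179.1, 80.9, 63.1], 0.93)]
dial [([290.6, 177.0, 21.5, 19.0], 0.71), ([259.7, 178.6, 80.2, 65.3], 0.16)]
store_top [([348.4, 138.7, 4.9, 3.7], 0.59), ([379.1, 180.9, 9.6, 6.6], 0.52), ([331.0, 162.5, 9.4, 9.3], 0.44)]
ribbed_tile [([226.6, 238.7, 48.9, 28.5], 0.74)]
loupe [([243.2, 185.8, 18.7, 25.2], 0.74)]
glass_block [([270.7, 159.6, 21.5, 17.0], 0.94), ([257.8, 177.5, 81.7, 67.1], 0.48)]
```

```bash
python3 - <<'E'
import cv2
a=cv2.imread("pics/top0.png")[120:340,180:480];b=cv2.imread("pics/side0.png")[110:290,200:440]
cv2.imwrite("pics/topc.png",cv2.resize(a,None,fx=2.66,fy=2.66,interpolation=2))
cv2.imwrite("pics/sidec.png",cv2.resize(b,None,fx=3.3,fy=3.3,interpolation=2))
E
```

```text
(no output)
```

View pics/topc.png

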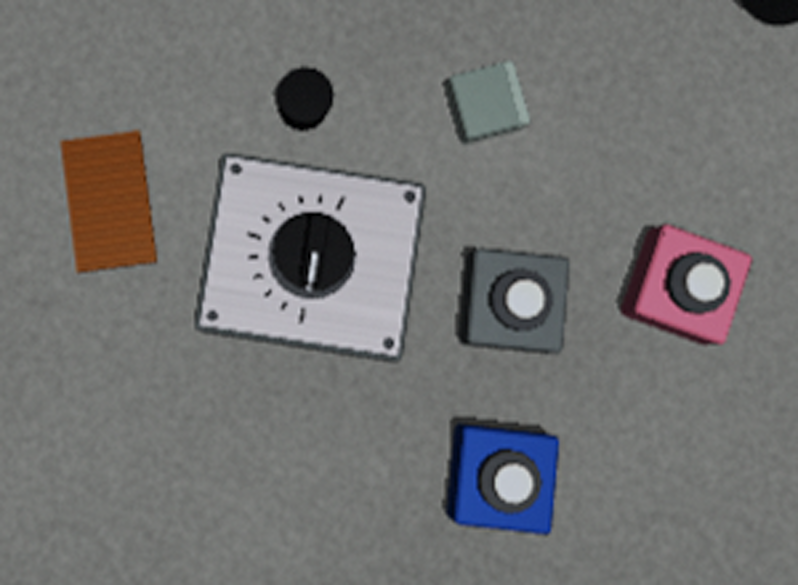

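View pics/sidec.png

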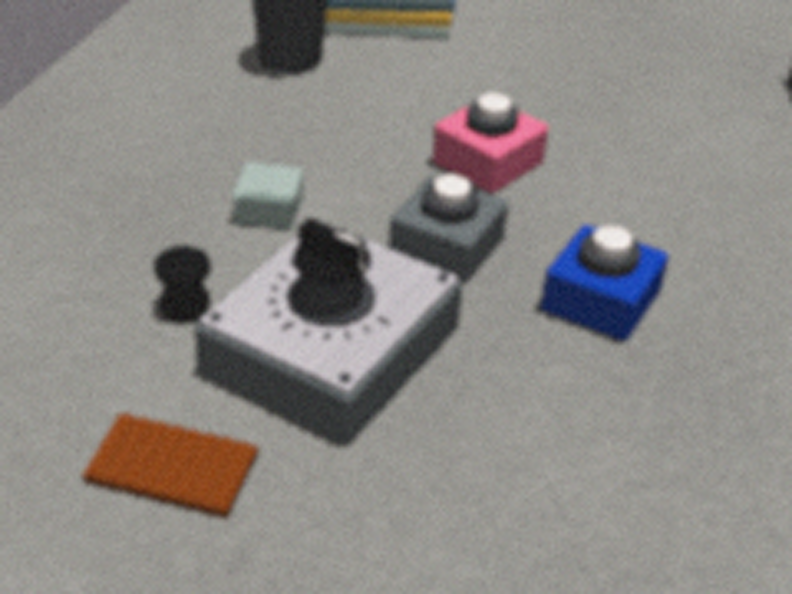

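The top view shows the grey box with its knob at crop (312,253), pointer down (-x). The amber tile (108,200), loupe (304,98) and glass block (487,100) are around it. There are three store candidates, at full-image px: grey (375,232), pink (445,226) and blue (373,302). The grey one fits: it is a grey block on the box's -y side (image right), and blue and pink are excluded. The enlarged crop confirms this.

```bash
cat > h.py <<'E'
import numpy as np, cv2
from bench import ctrl, viewer, find_in, cut_out
def ray(R,t,K,uv):
    uv=np.atleast_2d(uv); d=np.linalg.solve(K,np.c_[uv,np.ones(len(uv))].T)
    return -R.T@t,(R.T@d).T
def cam(name,s=None):
    m=viewer.camera_model(name);K=np.array(m["mtx"])
    if name!="wrist": return K,np.array(m["R"]),np.array(m["t"])
    M=np.array(m["mount"]);Rt=np.array(s["ee_rot"]);p=np.array(s["eef_pos"])
    R=(Rt@M[:3,:3]).T; return K,R,-R@(Rt@M[:3,3]+p)
def onz(name,uv,z,s=None):
    K,R,t=cam(name,s);o,d=ray(R,t,K,uv)
    return o+d*((z-o[2])/d[:,2])[:,None]
E
python3 - <<'E'
from h import *
c=np.array([[225,156],[424,186],[401,358],[198,328]])/2.66+[180,120]
P=onz("top",c,.05);print(P.round(4), P.mean(0))
y=(P[0]-P[1]+P[3]-P[2])/2; print("box ydir len",np.linalg.norm(y),"yaw",np.degrees(np.arctan2(-y[0],y[1])))
print("marks ctr / skirt z.087",onz("top",np.array([[312,253]])/2.66+[180,120],.087))
print("store",onz("top",np.array([[525,299]])/2.66+[180,120],.062))
print(np.array(viewer.camera_model("wrist")["mount"]).round(3))
E
```

```text
[[ 0.6136  0.0254  0.05  ]
 [ 0.5904 -0.1167  0.05  ]
 [ 0.4682 -0.0974  0.05  ]
 [ 0.4911  0.0455  0.05  ]] [ 0.54083839 -0.03577314  0.05      ]
box ydir len 0.14435849759100777 yaw -9.16692443935583
marks ctr / skirt z.087 [[ 0.54008458 -0.03389839  0.087     ]]
store [[ 0.50824594 -0.1837401   0.062     ]]
[[-0.001 -0.95  -0.314  0.08 ]
 [ 1.    -0.001  0.001  0.   ]
 [-0.002 -0.314  0.95  -0.143]
 [ 0.     0.     0.     1.   ]]
```

```bash
python3 -m crank '[[[0.024,-0.032,0.005],0.01,0.085],[[0.024,-0.032,0.005],0.01,0.085],[[0.024,-0.032,0.005],0.01,0.085],[[0.024,-0.032,0.005],0.01,0.085],[[0.024,-0.032,0],0.01,0.085],[[0.024,-0.032,0],0.01,0.085],[[0.024,-0.032,0],0.01,0.085],[[0.024,-0.032,0],0.01,0.085]]'
python3 -m crank '[[[0.024,-0.032,0],0,0.085],[[0.024,-0.032,0],0,0.085],[[0.024,-0.032,0],0,0.085],[[0.024,-0.032,0],0,0.085],[[0.024,-0.032,0],0,0.085],[[0.024,-0.032,0],0,0.06],[[0.024,-0.032,0],0,0.05],[[0,0,0],0,0.04]]'
```

```text
clock: 1.37
eef_pos: [0.318, 0.2522, 0.2516]
ee_rot: [[-0.987, 0.159, 0.001], [0.159, 0.987, 0.001], [-0.001, 0.001, -1.0]]
wrist_force: [0.5, -0.3, -0.1]
width: 0.998
gripper_force: 0.0
clock: 2.03
eef_pos: [0.4896, 0.0248, 0.2512]
ee_rot: [[-0.986, 0.167, 0.004], [0.167, 0.986, -0.003], [-0.004, -0.002, -1.0]]
wrist_force: [1.2, 0.5, 0.2]
width: 0.598
gripper_force: 0.0
```

```bash
python3 -m crank '[[[0.025,-0.029,0],0,0.04],[[0.025,-0.029,0],0,0.04],[[0,0,0],0,0.04],[[0,0,0],0,0.04]]'
python3 - <<'E'
from h import *
s=ctrl.read_state();im=viewer.capture("wrist");cv2.imwrite("pics/w0.png",im[...,::-1])
for n in ("dial","store_top","box"):
    print(n,[(np.round(d["extent"],1).tolist(),round(d["confidence"],2)) for d in find_in("wrist",n)])
np.save("s0.npy",s,allow_pickle=True);print(s["eef_pos"])
E
```

```text
clock: 2.37
eef_pos: [0.5359, -0.0291, 0.2508]
ee_rot: [[-0.987, 0.163, -0.001], [0.163, 0.987, 0.0], [0.001, 0.0, -1.0]]
wrist_force: [-0.4, 1.3, -0.3]
width: 0.469
gripper_force: 0.0
dial [([233.4, 158.0, 61.9, 68.5], 0.58)]
store_top [([83.2, 158.6, 33.6, 28.7], 0.67), ([46.9, 1.0, 42.3, 41.9], 0.61)]
box [([184.1, 106.5, 162.5, 133.1], 0.66)]
[ 0.53586377 -0.02906951  0.25078709]
```

View pics/w0.png

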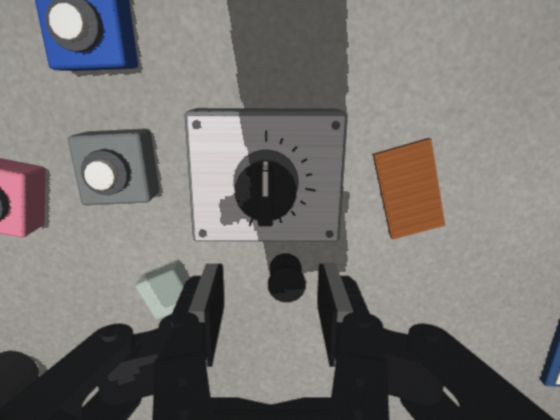

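The wrist view shows the knob at (266,187) with its bar vertical and the pointer up. Plate corners are at (187,110), (346,110), (341,241) and (195,241). The grey store button is at (99,173).

```bash
python3 - <<'E'
from h import *
s=np.load("s0.npy",allow_pickle=True).item()
P=onz("wrist",np.array([[187,112],[346,112],[341,241],[195,241]],float),.05,s)
print(P.round(4),P.mean(0)); 
y=(P[1]-P[0]+P[2]-P[3])/2;x=(P[3]-P[0]+P[2]-P[1])/2
print("yaw",np.degrees([np.arctan2(-y[0],y[1]),np.arctan2(x[1],x[0])]),np.linalg.norm(y),np.linalg.norm(x))
print("tool yaw",np.degrees(np.arctan2(-s["ee_rot"][0][1],s["ee_rot"][1][1])))
print("store",onz("wrist",[[99,173]],.062,s), "skirt",onz("wrist",[[266,187]],.087,s))
im=cv2.imread("pics/w0.png")
g=im[130:250,215:325]
cv2.imwrite("pics/w0c.png",cv2.resize(cv2.convertScaleAbs(g,alpha=2,beta=10),None,fx=5,fy=5,interpolation=2))
# predicted ring of the skirt + bar ends at candidate
K,R,t=cam("wrist",s)
for c in ([.540,-.034],[.536,-.031]):
    a=np.radians(-9.2);u=np.array([np.cos(a),np.sin(a)])
    pts=[[*c,.087]]+[[c[0]+k*u[0],c[1]+k*u[1],.107] for k in(-.024,.024)]+[[c[0]+k*u[0],c[1]+k*u[1],.087] for k in(-.027,.027)]
    q=(R@np.array(pts).T).T+t;q=(K@q.T).T;print((q[:,:2]/q[:,2:]).round(1).tolist())
E
```

```text
[[ 0.4688 -0.0928  0.05  ]
 [ 0.4921  0.0478  0.05  ]
 [ 0.6165  0.0301  0.05  ]
 [ 0.5925 -0.1141  0.05  ]] [ 0.54245292 -0.03225564  0.05      ]
yaw [-9.44329325 -8.90997583] 0.14436899852473947 0.12556205375010612
tool yaw -9.358663224459429
store [[ 0.50782462 -0.18157402  0.062     ]] skirt [[ 0.53905673 -0.03262313  0.087     ]]
[[264.6, 188.3], [264.0, 165.5], [264.5, 223.0], [264.3, 156.9], [264.9, 218.1]]
[[267.3, 183.3], [266.9, 159.9], [267.3, 217.9], [267.1, 151.6], [267.5, 213.3]]
```

View pics/w0c.png

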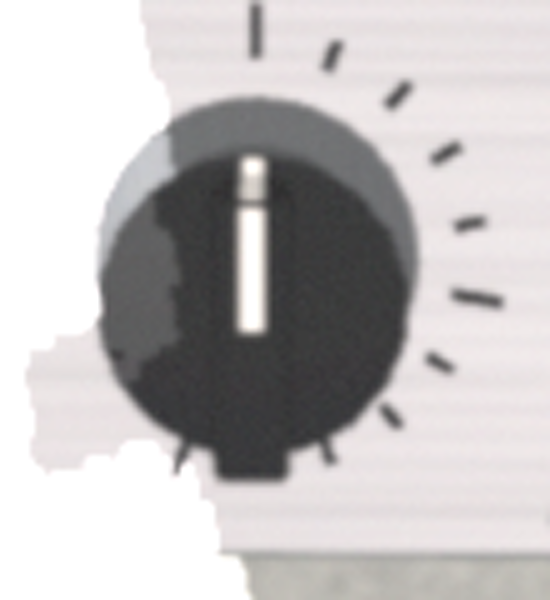

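```bash
python3 -m crank '[[[0.006,-0.004,-0.035],0,0.04],[[0,0,-0.035],0,0.04],[[0,0,-0.035],0,0.04],[[0,0,-0.03],0,0.04],[[0,0,-0.015],0,0.04],[[0,0,-0.005],0,0.04],[[0,0,0],0,0.04],[[0,0,0],0,0.04]]' 25
python3 - <<'E'
from h import *
s=ctrl.read_state();print(s["eef_pos"],s["wrist_force"])
for c in("side","wrist"):
    im=viewer.capture(c)[...,::-1]
    cv2.imwrite(f"pics/{c}1.png",im)
a=cv2.resize(cv2.imread("pics/side1.png")[130:260,230:370],(430,400),interpolation=2)
b=cv2.resize(cv2.imread("pics/wrist1.png")[120:320,170:370],(370,400),interpolation=2)
cv2.imwrite("pics/j1.png",cv2.convertScaleAbs(np.hstack([a,b]),alpha=1.5))
E
```

```text
clock: 3.23
eef_pos: [0.5416, -0.0316, 0.0974]
ee_rot: [[-0.987, 0.159, 0.001], [0.159, 0.987, -0.0], [-0.001, 0.0, -1.0]]
wrist_force: [0.7, -0.0, 0.2]
width: 0.467
gripper_force: 0.0
[ 0.54164083 -0.03155793  0.09737931] [ 0.65061753 -0.03217033  0.20107231]
```

View pics/j1.png

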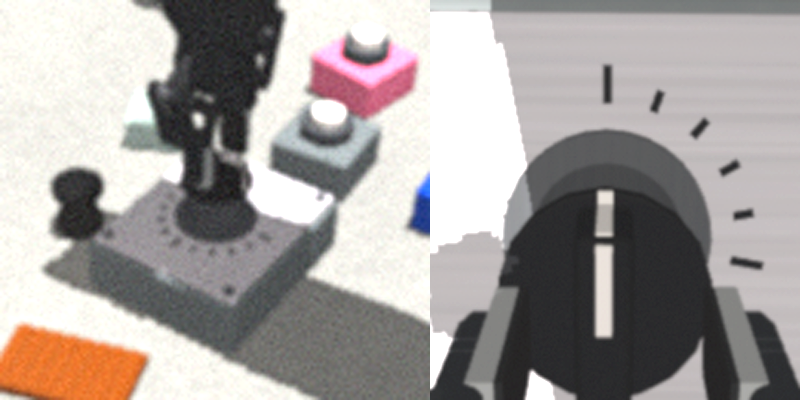

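The fingers straddle the bar, but it sits about 3 mm to the image left (-y) of the midpoint between them. I'll correct that, go lower and close.

```bash
python3 -m crank '[[[-0.0005,-0.003,-0.003],0,0.04],[[0,0,-0.0025],0,0.03],[[0,0,0],0,0.02],[[0,0,0],0,0.016]]' 20
python3 -m crank '[[[0,0,0],0,0.012],[[0,0,0],0,0.01],[[0,0,0],0,0.008],[[0,0,0],0,0.006],[[0,0,0],0,0.006]]' 20
```

```text
clock: 3.67
eef_pos: [0.5407, -0.0353, 0.0909]
ee_rot: [[-0.987, 0.16, 0.0], [0.16, 0.987, 0.0], [-0.0, 0.0, -1.0]]
wrist_force: [0.2, -0.2, 0.9]
width: 0.187
gripper_force: 0.0
clock: 4.08
eef_pos: [0.5408, -0.0347, 0.0908]
ee_rot: [[-0.987, 0.16, 0.0], [0.16, 0.987, 0.001], [0.0, 0.001, -1.0]]
wrist_force: [0.1, 3.8, 0.7]
width: 0.149
gripper_force: 19.8
```

```bash
f(){ grep -E "eef_pos|wrist_force|gripper_f" | tr '\n' ' '; echo; }
python3 -m crank '[[[0,0.0005,0],0,0.006],[[0,0,0],0,0.006]]' 30 | f
python3 -m crank '[[[0,0,-0.001],0,0.006],[[0,0,-0.001],0,0.006],[[0,0,0],0,0.006]]'|f
python3 -m crank '[[[0,0,-0.001],0,0.006],[[0,0,0],0,0.006]]'|f
python3 -m crank '[[[0,0,-0.001],0,0.006],[[0,0,0],0,0.006]]'|f
python3 -m crank '[[[0,0,-0.001],0,0.006],[[0,0,0],0,0.006]]'|f
```

```text
eef_pos: [0.5408, -0.0346, 0.0909] wrist_force: [0.3, 2.6, 0.7] gripper_force: 34.7 
eef_pos: [0.5408, -0.0346, 0.0886] wrist_force: [0.1, 2.2, 1.6] gripper_force: 34.7 
eef_pos: [0.5408, -0.0347, 0.0877] wrist_force: [-0.9, 2.0, 1.1] gripper_force: 34.7 
eef_pos: [0.5408, -0.0347, 0.0867] wrist_force: [0.6, 3.3, 2.1] gripper_force: 34.7 
eef_pos: [0.5408, -0.0347, 0.0857] wrist_force: [0.6, 2.6, 2.2] gripper_force: 34.7
```

Still in the loose play at about 1.5–2 N. I'll go on in 1 mm steps.

```bash
f(){ grep -E "eef_pos|wrist_force|gripper_f" | tr '\n' ' '; echo; }
python3 -m crank '[[[0,0,-0.001],0,0.006],[[0,0,0],0,0.006]]'|f
python3 -m crank '[[[0,0,-0.001],0,0.006],[[0,0,0],0,0.006]]'|f
python3 -m crank '[[[0,0,-0.001],0,0.006],[[0,0,0],0,0.006]]'|f
python3 -m crank '[[[0,0,-0.001],0,0.006],[[0,0,0],0,0.006]]'|f
python3 -m crank '[[[0,0,0],0,0.006]]'|f
```

```text
eef_pos: [0.5408, -0.0347, 0.0847] wrist_force: [0.6, 2.7, 2.2] gripper_force: 34.7 
eef_pos: [0.5408, -0.0346, 0.0837] wrist_force: [-0.2, 2.7, 2.8] gripper_force: 34.7 
eef_pos: [0.5408, -0.0346, 0.0827] wrist_force: [1.1, 1.9, 1.2] gripper_force: 34.7 
eef_pos: [0.5408, -0.0346, 0.0817] wrist_force: [0.8, 1.7, 2.0] gripper_force: 34.7 
eef_pos: [0.5408, -0.0347, 0.0818] wrist_force: [-0.2, 1.7, 2.1] gripper_force: 34.7
```

```bash
f(){ grep -E "eef_pos|wrist_force" | tr '\n' ' '; echo; }
python3 -m crank '[[[0,0,-0.001],0,0.006],[[0,0,0],0,0.006]]'|f
python3 -m crank '[[[0,0,-0.001],0,0.006],[[0,0,0],0,0.006]]'|f
python3 -m crank '[[[0,0,-0.001],0,0.006],[[0,0,0],0,0.006]]'|f
python3 -m crank '[[[0,0,-0.001],0,0.006],[[0,0,0],0,0.006]]'|f
python3 -m crank '[[[0,0,0],0,0.006]]'|f
```

```text
eef_pos: [0.5408, -0.0346, 0.0807] wrist_force: [0.2, 3.3, 2.2] 
eef_pos: [0.5407, -0.0346, 0.0797] wrist_force: [0.5, 2.3, 1.6] 
eef_pos: [0.5408, -0.0346, 0.0787] wrist_force: [0.2, 2.6, 1.7] 
eef_pos: [0.5408, -0.0347, 0.0777] wrist_force: [-0.0, 2.6, 2.5] 
eef_pos: [0.5407, -0.0347, 0.0778] wrist_force: [0.3, 2.6, 2.4]
```

```bash
f(){ grep -E "eef_pos|wrist_force" | tr '\n' ' '; echo; }
python3 -m crank '[[[0,0,-0.001],0,0.006],[[0,0,0],0,0.006]]'|f
python3 -m crank '[[[0,0,-0.001],0,0.006],[[0,0,0],0,0.006]]'|f
python3 -m crank '[[[0,0,-0.001],0,0.006],[[0,0,0],0,0.006]]'|f
python3 -m crank '[[[0,0,-0.001],0,0.006],[[0,0,0],0,0.006]]'|f
python3 -m crank '[[[0,0,0],0,0.006]]'|f
```

```text
eef_pos: [0.5407, -0.0347, 0.0769] wrist_force: [-0.1, 3.2, 3.7] 
eef_pos: [0.5408, -0.0346, 0.0759] wrist_force: [0.5, 2.2, 4.7] 
eef_pos: [0.5408, -0.0346, 0.0749] wrist_force: [-0.8, 2.8, 4.4] 
eef_pos: [0.5408, -0.0346, 0.074] wrist_force: [-1.0, 3.3, 6.5] 
eef_pos: [0.5408, -0.0347, 0.0741] wrist_force: [-1.0, 2.0, 6.3]
```

```bash
f(){ grep -E "eef_pos|wrist_force" | tr '\n' ' '; echo; }
python3 -m crank '[[[0,0,-0.001],0,0.006],[[0,0,0],0,0.006]]'|f
python3 -m crank '[[[0,0,-0.001],0,0.006],[[0,0,0],0,0.006]]'|f
python3 -m crank '[[[0,0,-0.0005],0,0.006],[[0,0,0],0,0.006]]'|f
python3 -m crank '[[[0,0,0],0,0.006]]'|f
python3 -m crank '[[[0,0,0],0,0.006]]'|f
python3 -m crank '[[[0,0,0],0,0.006]]'|f
```

```text
eef_pos: [0.5408, -0.0347, 0.0731] wrist_force: [-0.1, 2.5, 6.7] 
eef_pos: [0.5408, -0.0346, 0.0723] wrist_force: [-1.4, 2.7, 7.6] 
eef_pos: [0.5409, -0.0347, 0.0719] wrist_force: [-2.0, 3.3, 8.6] 
eef_pos: [0.5408, -0.0346, 0.0719] wrist_force: [-1.6, 3.6, 7.8] 
eef_pos: [0.5408, -0.0347, 0.072] wrist_force: [-1.5, 3.3, 7.8] 
eef_pos: [0.5408, -0.0346, 0.072] wrist_force: [-1.3, 3.3, 8.0]
```

```bash
f(){ grep -E "eef_pos|wrist_force|ee_rot" | tr '\n' ' '; echo; }
python3 -m crank '[[[0,0,-0.001],0,0.006],[[0,0,0],0,0.006]]'|f
python3 -m crank '[[[0,0,0],0,0.006]]'|f
python3 -m crank '[[[0,0,0],-0.05,0.006],[[0,0,0],-0.05,0.006]]' 40|f
python3 -m crank '[[[0,0,0],0,0.006]]'|f
python3 -c "
from h import *
s=ctrl.read_state();print(s['wrist_torque'],s['gripper_force'],s['width'])"
```

```text
eef_pos: [0.5408, -0.0346, 0.071] ee_rot: [[-0.987, 0.16, 0.001], [0.16, 0.987, 0.0], [-0.001, 0.0, -1.0]] wrist_force: [-1.0, 3.0, 8.7] 
eef_pos: [0.5408, -0.0346, 0.071] ee_rot: [[-0.987, 0.16, 0.001], [0.16, 0.987, -0.0], [-0.001, 0.0, -1.0]] wrist_force: [-1.5, 2.0, 8.7] 
eef_pos: [0.5408, -0.0344, 0.0711] ee_rot: [[-0.966, 0.26, 0.001], [0.26, 0.966, 0.0], [-0.001, 0.001, -1.0]] wrist_force: [-1.2, 4.0, 8.0] 
eef_pos: [0.5408, -0.0345, 0.0711] ee_rot: [[-0.966, 0.259, 0.001], [0.259, 0.966, 0.0], [-0.001, 0.001, -1.0]] wrist_force: [-0.3, 3.7, 8.7] 
[0.68480729 0.30051093 0.05274091] 40.674492716789246 0.13455040527931125
```

```bash
f(){ grep -E "eef_pos|wrist_force|ee_rot" | tr '\n' ' '; echo; }
python3 -m crank '[[[0,0,0],-0.08,0.006],[[0,0,0],-0.08,0.006],[[0,0,0],-0.09,0.006],[[0,0,0],0,0.006]]'|f
python3 -m crank '[[[0,0,0],0,0.006]]'|f
python3 -c "
from h import *
s=ctrl.read_state();print(s['wrist_torque'],s['gripper_force'],s['width'])
im=viewer.capture('wrist')[...,::-1];cv2.imwrite('pics/w2.png',cv2.resize(cv2.convertScaleAbs(im[100:340,150:390],alpha=1.6),(600,600)))"
```

```text
eef_pos: [0.541, -0.034, 0.0711] ee_rot: [[-0.871, 0.491, 0.001], [0.491, 0.871, 0.001], [-0.0, 0.002, -1.0]] wrist_force: [-2.4, 4.0, 9.2] 
eef_pos: [0.541, -0.034, 0.0711] ee_rot: [[-0.872, 0.489, 0.001], [0.489, 0.872, 0.001], [-0.0, 0.002, -1.0]] wrist_force: [-1.0, 4.5, 9.0] 
[ 0.89725483  0.29618872 -0.02628744] 40.670326352119446 0.13974439872639696
```

View pics/w2.png

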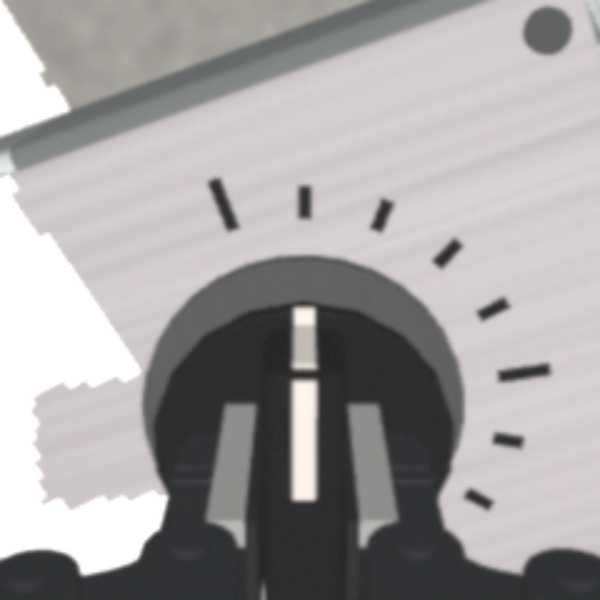

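The wrist picture shows the pointer (305,310) lined up with mark 1 (305,200), and the knob is turning with the gripper. Three more clicks to go.

```bash
f(){ grep -E "eef_pos|wrist_force|ee_rot" | tr '\n' ' '; echo; }
python3 -m crank '[[[0,0.0005,0],-0.08,0.006],[[0,0,0],-0.09,0.006],[[0,0,0],-0.09,0.006],[[0,0,0],-0.09,0.006],[[0,0,0],0,0.006]]'|f
python3 -m crank '[[[0,0,0],0,0.006]]'|f
```

```text
eef_pos: [0.5413, -0.0335, 0.0712] ee_rot: [[-0.65, 0.76, 0.002], [0.76, 0.65, 0.001], [0.0, 0.002, -1.0]] wrist_force: [-0.8, 5.0, 9.1] 
eef_pos: [0.5413, -0.0335, 0.0712] ee_rot: [[-0.652, 0.758, 0.002], [0.758, 0.652, 0.001], [0.0, 0.002, -1.0]] wrist_force: [-0.8, 4.4, 9.2]
```

```bash
f(){ grep -E "eef_pos|wrist_force|ee_rot" | tr '\n' ' '; echo; }
python3 -m crank '[[[0,0,0],-0.08,0.006],[[0,0,0],-0.09,0.006],[[0,0,0],-0.09,0.006],[[0,0,0],-0.09,0.006],[[0,0,0],0,0.006]]'|f
python3 -m crank '[[[0,0,0],-0.08,0.006],[[0,0,0],-0.09,0.006],[[0,0,0],-0.09,0.006],[[0,0,0],-0.087,0.006],[[0,0,0],0,0.006]]'|f
python3 -m crank '[[[0,0,0],0,0.006]]'|f
python3 -c "
from h import *
s=ctrl.read_state();print(s['wrist_torque'],np.degrees(np.arctan2(s['ee_rot'][0][1],s['ee_rot'][1][1])))
im=viewer.capture('wrist')[...,::-1];cv2.imwrite('pics/w3.png',cv2.resize(cv2.convertScaleAbs(im[100:340,150:390],alpha=1.6),(600,600)))"
```

```text
eef_pos: [0.5419, -0.0331, 0.0714] ee_rot: [[-0.35, 0.937, 0.003], [0.937, 0.35, 0.002], [0.001, 0.003, -1.0]] wrist_force: [0.3, 5.1, 8.9] 
eef_pos: [0.5425, -0.033, 0.0715] ee_rot: [[-0.011, 1.0, 0.004], [1.0, 0.011, 0.003], [0.003, 0.004, -1.0]] wrist_force: [1.1, 5.1, 8.9] 
eef_pos: [0.5425, -0.033, 0.0715] ee_rot: [[-0.014, 1.0, 0.004], [1.0, 0.014, 0.003], [0.003, 0.004, -1.0]] wrist_force: [1.1, 5.5, 9.0] 
[ 1.21221357 -0.02966475  0.02559909] 89.22288631905575
```

View pics/w3.png

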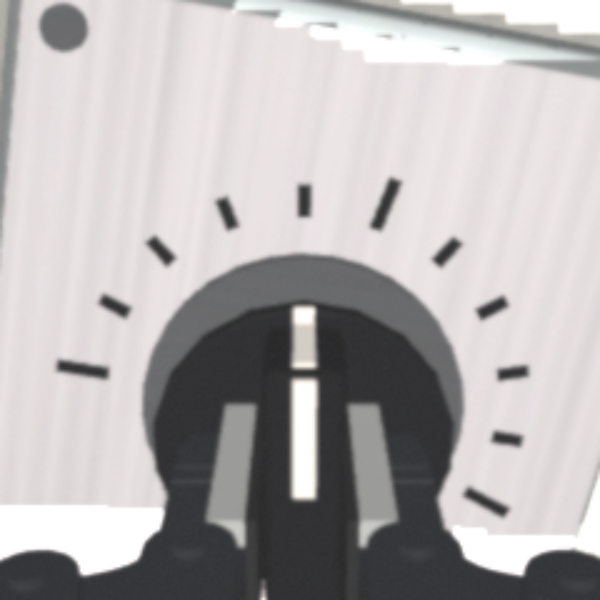

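The pointer is at mark 4 (305,200), one short of the long mark 5 and four past the long mark 0 at (83,370). Next I raise it gently so it locks, then release.

```bash
f(){ grep -E "eef_pos|wrist_force|ee_rot|width" | tr '\n' ' '; echo; }
python3 -m crank '[[[0,0,0.001],0,0.006],[[0,0,0.001],0,0.006],[[0,0,0.001],0,0.006],[[0,0,0.001],0,0.006],[[0,0,0.001],0,0.006],[[0,0,0.001],0,0.006],[[0,0,0.001],0,0.006],[[0,0,0],0,0.006]]'|f
python3 -m crank '[[[0,0,0.001],0,0.006],[[0,0,0.001],0,0.006],[[0,0,0],0,0.006]]' 20|f
python3 -m crank '[[[0,0,0],0,0.02],[[0,0,0],0,0.03],[[0,0,0],0,0.04],[[0,0,0],0,0.04],[[0,0,0],0,0.04]]'|f
python3 -m crank '[[[0,0,0.01],0,0.04],[[0,0,0.03],0,0.04],[[0,0,0.03],0,0.04],[[0,0,0.03],0,0.04],[[0,0,0],0,0.04]]'|f
python3 -c "
from h import *
im=viewer.capture('wrist')[...,::-1];cv2.imwrite('pics/w4.png',im)
im=viewer.capture('top')[...,::-1]; s=ctrl.read_state()
print([(np.round(d['extent'],1).tolist(),round(d['confidence'],2)) for d in find_in('wrist','store_top')],s['clock'])"
```

```text
eef_pos: [0.5424, -0.033, 0.0778] ee_rot: [[-0.014, 1.0, 0.003], [1.0, 0.014, 0.003], [0.003, 0.003, -1.0]] wrist_force: [4.2, 5.2, 1.7] width: 0.138 
eef_pos: [0.5424, -0.033, 0.0797] ee_rot: [[-0.014, 1.0, 0.003], [1.0, 0.014, 0.003], [0.003, 0.003, -1.0]] wrist_force: [3.2, 5.9, 2.9] width: 0.143 
eef_pos: [0.5399, -0.0348, 0.0789] ee_rot: [[-0.013, 1.0, -0.002], [1.0, 0.013, -0.001], [-0.001, -0.002, -1.0]] wrist_force: [-1.2, -1.8, 2.0] width: 0.471 
eef_pos: [0.5445, -0.0345, 0.1859] ee_rot: [[-0.013, 1.0, 0.011], [1.0, 0.013, -0.001], [-0.001, 0.011, -1.0]] wrist_force: [0.6, -1.1, -0.5] width: 0.467 
[([62.0, 328.8, 29.1, 26.5], 0.6), ([211.4, 340.3, 32.4, 30.3], 0.56)] 12.2833
```

View pics/w4.png

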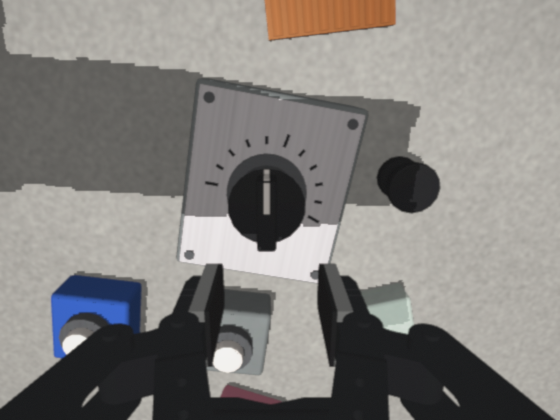

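The picture shows the knob free, with its pointer (266,175) at mark 4. The grey button is at (228,357), the blue one at (78,340). Now to the grey button with the fingers shut.

```bash
f(){ grep -E "clock|eef_pos|wrist_force|width" | tr '\n' ' '; echo; }
python3 -m crank '[[[-0.008,-0.037,0],0,0.02],[[-0.008,-0.038,0],0,0],[[-0.008,-0.038,0],0,0],[[-0.008,-0.037,0],0,0],[[0,0,0],0,0],[[0,0,-0.03],0,0],[[0,0,-0.03],0,0],[[0,0,0],0,0]]'|f
python3 -m crank '[[[0,0,0],0,0],[[0,0,0],0,0]]'|f
python3 -c "
from h import *
a=viewer.capture('side')[...,::-1];b=viewer.capture('top')[...,::-1]
a=cv2.resize(a[110:240,280:420],(400,400),interpolation=2);b=cv2.resize(b[180:290,320:430],(400,400),interpolation=2)
cv2.imwrite('pics/j5.png',np.hstack([a,b]))"
```

```text
clock: 13.0 eef_pos: [0.5033, -0.1824, 0.113] wrist_force: [-0.3, 0.9, -0.5] width: -0.004 
clock: 13.17 eef_pos: [0.5087, -0.1838, 0.1196] wrist_force: [0.8, -0.2, 1.4] width: -0.004
```

View pics/j5.png

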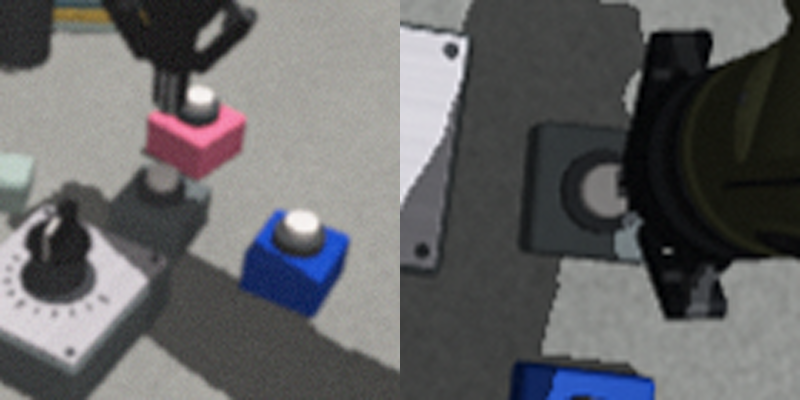

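The side view shows the shut fingertips (170,105) above the grey block's button (163,180). Pressing now.

```bash
f(){ grep -E "clock|eef_pos|wrist_force" | tr '\n' ' '; echo; }
python3 -m crank '[[[0,0,-0.025],0,0],[[0,0,-0.02],0,0],[[0,0,-0.008],0,0],[[0,0,0],0,0],[[0,0,0],0,0]]'|f
python3 -m crank '[[[0,0,-0.003],0,0],[[0,0,-0.003],0,0],[[0,0,0],0,0]]'|f
python3 -m crank '[[[0,0,-0.002],0,0],[[0,0,0],0,0]]'|f
python3 -m crank '[[[0,0,-0.002],0,0],[[0,0,0],0,0]]'|f
```

```text
clock: 13.68 eef_pos: [0.5092, -0.1842, 0.0671] wrist_force: [-0.1, 1.2, -0.5] 
clock: 13.93 eef_pos: [0.5099, -0.1845, 0.0611] wrist_force: [0.9, -0.7, 2.1] 
clock: 14.1 eef_pos: [0.5099, -0.1845, 0.059] wrist_force: [0.8, -0.6, 3.7] 
clock: 14.27 eef_pos: [0.5098, -0.1845, 0.0568] wrist_force: [1.8, -0.5, 3.7]
```

```bash
f(){ grep -E "clock|eef_pos|wrist_force" | tr '\n' ' '; echo; }
python3 -m crank '[[[0,0,-0.001],0,0],[[0,0,0],0,0]]'|f
python3 -m crank '[[[0,0,-0.001],0,0],[[0,0,0],0,0]]'|f
python3 -m crank '[[[0,0,-0.001],0,0],[[0,0,0],0,0],[[0,0,0],0,0]]'|f
```

```text
clock: 14.43 eef_pos: [0.5098, -0.1845, 0.056] wrist_force: [1.8, -0.2, 6.1] 
clock: 14.6 eef_pos: [0.5099, -0.1845, 0.0559] wrist_force: [-0.3, -0.0, 12.3] 
clock: 14.85 eef_pos: [0.5099, -0.1846, 0.0558] wrist_force: [-1.6, 0.7, 19.0]
```

Fully down against its stop. Now I lift off and check.

```bash
f(){ grep -E "clock|eef_pos|wrist_force" | tr '\n' ' '; echo; }
python3 -m crank '[[[0,0,0.01],0,0],[[0,0,0.03],0,0],[[0,0,0.04],0,0],[[0,0,0.04],0,0],[[0,-0.03,0.03],0,0],[[0,-0.03,0.02],0,0],[[0,0,0],0,0],[[0,0,0],0,0]]'|f
python3 -m crank '[[[0,0,0],0,0],[[0,0,0],0,0],[[0,0,0],0,0],[[0,0,0],0,0]]'|f
python3 -c "
from h import *
a=viewer.capture('side')[...,::-1];b=viewer.capture('top')[...,::-1]
a=cv2.resize(a[120:280,215:375],(400,400),interpolation=2);b=cv2.resize(b[130:290,230:390],(400,400),interpolation=2)
cv2.imwrite('pics/j6.png',np.hstack([a,b]))"
```

```text
clock: 15.52 eef_pos: [0.5085, -0.2448, 0.2233] wrist_force: [-0.5, 0.2, -1.3] 
clock: 15.85 eef_pos: [0.5079, -0.2425, 0.2215] wrist_force: [-0.3, -0.1, -0.7]
```

View pics/j6.png

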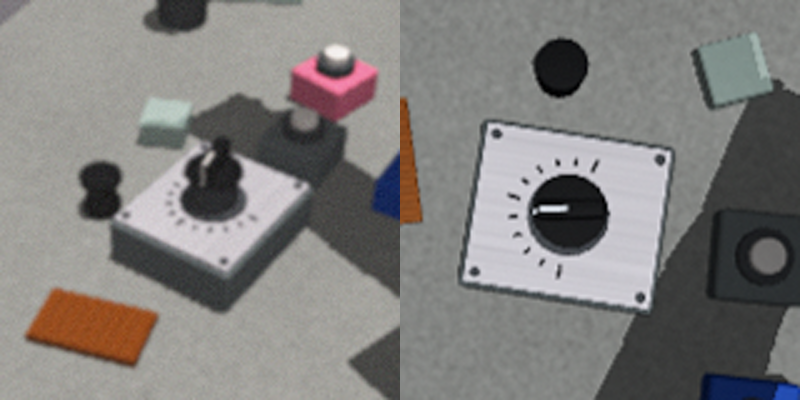

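The knob stands up with its pointer (535,210) at mark 4, the button is up, and the bystanders have not moved. Handing in.

```bash
python3 -c "
from bench import ctrl
print(ctrl.job_done())"
```

```text
the job is handed in; nothing more can be done
None
```

I turned the knob four clicks clockwise and let it spring up locked, then pressed the grey block's store button fully down and released it; the final pictures show the samples and loupe where they were, and the job was handed in at about 16 s with no verdict reported back.

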